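Tamp a disc to the bottom of a well and mark its depth

ROBOT

A 6-joint arm with a two-finger parallel gripper is mounted at the origin on a cart in front of the work surface, level with it; the furniture and walls round the work are solid. World frame = base frame: x ahead of the robot, y to its left, z up, the work surface at z = 0. Lengths are in m, angles in rad, forces in N, time in s.
With the tool pointing down it reaches from about 0.25 to 0.725 m from the base axis. Payload 4 kg.
Tool frame: the origin (TCP) lies at the very end of the fingers, on their centre line; the grasp point (between the pads) lies 19 mm behind it; z points along the fingers, y is the line along which they close (so a half turn about z gives the same grasp; the last joint's range is limited). The gripper opens to 85 mm and grips with 20 to 120 N. Pads are 22 mm wide; open, the fingers measure 114 mm over their backs; the gripper's body (76 mm by 85 mm) begins 54 mm behind the grasp point. The pads swing forward as they close: fully open they stand 13 mm farther back than shut.
Start: joints at [-1.15, 0.241, 0.005, 1.335, 0, 1.571], TCP at [0.204, -0.456, 0.231] pointing down, gripper open.
Joint ranges: [-2.72, 2.72], [-1.05, 1.87], [-1.09, 1.28], [-1.99, 2.15], [-1.42, 1.44], [-3.14, 3.14]. Speed limits (rad/s): [2.79, 2.79, 3.14, 3.14, 3.14, 3.14].

INTERFACE

Orientations are given as a unit quaternion [x, y, z, w].
In Python, from workcell import bot, vision, workorder, boxes_of gives the robot as it stands.
- The arm moves only by the tool send_rows, never from a script. Its argument "motion" is text: rows parted by semicolons, each of 5 numbers parted by spaces: the closure, from -1 (fully open) to 1 (shut), so that 0 is half open, then the shift along the tool's x, y, z in cm, then the turn about the tool's z in rad. In form: claw x y z twist; .... A call has 1 to 5 rows; each row is the pose to reach, as a shift and turn from the pose commanded when the call began, along the tool's axes at that moment; what a row does not reach only later rows make up. A row lasts 1/10 s, in which the tool goes at most 50 mm and 8.59 degrees, less where a joint would pass 70% of its speed; a pose out of reach is approached as far as the arm can. A call with a gripper value outside its range is refused whole. The fingers move at their own pace and stop on an object; the grip force is fixed at half the most. Time passes only in rows, so rows that repeat a pose let the fingers close. It gives the time, the measured TCP pose, the force, the opening and the grip force at its end, in the units of the state.
- bot.get_obs(): the state, without advancing time (a new reading comes with each control period).
- vision.camera(name): name is "scene" or "side" or "wrist"; returns the picture (384x512x3 uint8, red, green, blue); there is no depth.
- vision.camera_model(name): a dict with "fov_y" (degrees; the focal length in pixels is half the picture's height over the tangent of half this angle, whatever the lens; pixels are square), "cx", "cy" (the principal point, pixels), "world_from_camera" (4x4, takes a point from camera to world coordinates); the wrist camera has in their place "hand_eye" (4x4, takes a point from camera to tool coordinates, whose origin is the TCP and whose axes are the flange's). Camera axes: x right, y down, z forward; pixel columns grow to the right and rows downward; lengths in m; the calibration is good to about 2 mm. The wrist camera is an equidistant fisheye: a pixel r from the principal point sees the ray r / f radians off the axis. A picture is of the moment at which its call begins: read the wrist's pose just before it. camera_model takes no time and is no camera call.
- workorder.job_done(): hands the job in; it is judged then, once.
Trained networks look in the newest picture that a camera, given by its name, has taken for a name from the list of things; names that differ only in an ending like _2 or _b are one class to them, and where a whole thing is asked for, a point or a joint stands for the part that bears it (a point fixed in the world has none). Each returns a list of dicts, best first, with "conf" (0 to 1); they miss things now and then, are a little off and sometimes report something else, mostly with a low value. They report only what shows in the picture. A call takes as long as a camera call. They do not tell look-alikes from the thing itself.
- boxes_of(camera, target): "rect" ([centre column, centre row, width, height] in pixels, round what is visible of it).
The state is a dict: "clock": time; "joint_pos": joint angles; "joint_vel": joint speeds; "tau": joint torques, N m; "eef_pos": TCP position; "tool_rot": TCP orientation; "ft_force": force on the tool from outside, world axes, zero at the start; "ft_torque": the same for the moment, N m; "grip_width": finger opening in m; "grasp_force": force on a finger pad.
Only numpy, scipy, OpenCV 4.12 (cv2) and the standard library are available. Lean on these libraries where they do the work, as an engineer would, in place of code of your own. Each camera call takes 0.05 s, during which the arm holds its last target. There are 200 camera calls.

TASK

Take the tamping rod from its rest, put it upright into the well of the depth gauge and push the tight disc inside the well right down until it bottoms; the disc drags all the way at about 7 N, so only when it stops for good and the push rises to about 20 N (hold that for half a second, and never push on the gauge with more than 30 N) is it home. Then let go of the rod, leaving it standing in the well on the disc, and slide the pointer on the steel rule up until its tip is level with the middle of the rod's collar, so that it marks the depth. Leave the brass weight and the white vial between them where they stand.

Things in the scene. Friction and masses are not known exactly. Their poses are not given: they have to be found in the camera images.
- gauge: depth gauge, fixed to the bench: grey base plate 60 x 170 x 12 mm (170 along its y); on its -y end an aluminium well block 48 x 48 mm whose top is 75 mm above the underside; in its middle (x 0, y 0) a flat upright steel rule 5 mm (x) by 18 mm (y), with its top 150 mm above the underside, that carries the sliding pointer. Origin: centre of the underside of the base; z up, y from the well towards the pointer's tab. The yaw varies.
- well_mouth (a point): centre of the mouth of the well (a blind round bore 16 mm wide, lightly chamfered) in the top face of the well block, 50 mm from the gauge's origin along its -y, 75 mm above its underside; z up. The well holds a tight disc, top face first met 20 to 40 mm below the mouth; the bottom, where the disc's top ends, lies 40 to 54 mm below the mouth and differs from run to run.
- disc (a joint): how far the disc in the well has been pushed down from the highest place it can start from, in m: it starts at 0 to 0.006 and is home at the bottom at 0.020. It drags at 7 N and stays where it is left. Its face is rubbery and gives about 1 mm for each 6 N, also at the bottom.
- rod: steel tamping rod, about 0.12 kg, 146 mm long, loose, standing upright in the rest: plain shaft 14 mm in diameter with a slightly chamfered foot, a thin collar 24 mm in diameter and 6 mm thick from 88 to 94 mm above the foot, and a dark grip barrel 20 mm in diameter from 104 to 146 mm. Origin: centre of the foot; z along the rod to the grip.
- rod_tip (a point): centre of the flat foot of the rod (the end that goes into the well)
- rod_mark (a point): point on the rod's axis at the middle of the collar's thickness, 91 mm above the foot: the depth mark
- rod_grip (a point): point on the rod's axis half way up the grip barrel, 125 mm above the foot: where to grasp it
- rod_rest: fixed grey block 44 x 44 x 40 mm with a blind hole 16 mm wide and 30 mm deep in its top, in which the rod stands at the start. Origin: centre of its underside.
- pointer (a joint): height of the pointer above its lowest place, m, 0 to 0.050, growing upwards; starts at 0 to 0.010. It slides up and down with 3 N of friction and stays where it is left.
- pointer_tip (a point): point of the pointer, 29 mm from the rule's middle towards the well and so 21 mm from the well's axis; 85 mm above the gauge's underside when the pointer joint reads 0; axes as the gauge's
- pointer_grip (a point): where to pinch the pointer: middle of the upper part of its upright black tab, which is 12 mm thick along the gauge's x, 22 mm along y and 38 mm tall (its top is 11 mm above this point), 58 mm from the rule's middle on the side away from the well, 22 mm above the level of the pointer's tip; moves with the pointer. Pinch it from above across the gauge's x.
- weight_50: bystander: small brass weight, 19 mm in diameter, 28 mm tall, standing between the gauge and the rest; origin at its underside
- vial_2: bystander: white screw vial with a black cap, 27 mm in diameter, 56 mm tall, standing between the gauge and the rest; origin at its underside
Things that resemble listed ones, but are neither listed nor needed, are in the scene too. There is more than one size of the rod; the one meant has the size given above.

How it is judged:
On the way, in this order (a step that is already met when the one before it is completed fails the run):
1. the rod, in the well, presses the disc home at the bottom with 12 to 30 N for 0.3 s (value of joint disc above 0.0185 m and contact force between rod and gauge above 12 N and horizontal distance between rod_tip and well_mouth below 0.003 m and z of rod_tip in the frame of well_mouth below -0.036 m and angle between rod's own z axis and vertical below 0.1 rad), for 0.3 s.
2. the pointer's tip is level with the middle of the collar (within 3 mm) while the rod stands in the well (value of joint disc above 0.0185 m and horizontal distance between rod_tip and well_mouth below 0.003 m and z of rod_tip in the frame of well_mouth below -0.036 m and angle between rod's own z axis and vertical below 0.1 rad and z of rod_mark in the frame of pointer_tip between -0.003 and 0.003 m), for 0.2 s.
At the end, for the whole second after the job is handed in: the disc is home (its joint above 0.0185 m), the rod stands at rest and upright (within 0.1 rad) in the well, its foot within 3 mm of the well's axis and at least 36 mm below the mouth, and the pointer's tip is level with the middle of the rod's collar within 3 mm (all of step 2 and linear speed of rod below 0.01 m/s); the robot touches nothing.
It fails at once if the rod pushes on the gauge with more than 30 N (contact force between rod and gauge above 30 N).
It fails at once if the brass weight or the vial is moved more than 30 mm (distance of any of weight_50, vial_2 from where it was at the start of the episode above 0.03 m).
It also fails if it takes over 58 s, if anything falls off the work surface, if the arm or the gripper's body presses on something with over 40 N, if the wrist force passes 120 N, or if a joint passes its speed limit or range.

## Working session

There is one attempt and no reset: what is moved stays moved. The work goes in short steps, Python scripts to look and compute and a tool call to move; the robot and the scene stay as the last step left them, time stands still between calls to the robot, and variables do not carry over. Pictures are saved under pics/ and viewed, at most 10 in all, crops included, and the job is handed in when it is done.

Besides the shell and the picture viewer there is one more tool, called as name(argument=value, ...) on one line, values as JSON. send_rows: Moves the arm, as the interface text tells. Its arguments: {"type":"object","properties":{"motion":{"type":"string"}},"required":["motion"]}

```bash
mkdir -p pics; ls
cat > h.py <<'E'
import numpy as np, cv2
from scipy.spatial.transform import Rotation as R
from workcell import bot, vision, workorder, boxes_of
def ray(cam,u,v,obs=None):
    m=vision.camera_model(cam); f=192/np.tan(np.radians(m['fov_y'])/2)
    x,y=u-m['cx'],v-m['cy']
    if cam=='wrist':
        r=np.hypot(x,y); t=r/f; d=np.array([np.sin(t)*x/max(r,1e-9),np.sin(t)*y/max(r,1e-9),np.cos(t)])
        o=obs or bot.get_obs(); T=np.eye(4); T[:3,:3]=R.from_quat(o['tool_rot']).as_matrix(); T[:3,3]=o['eef_pos']; T=T@np.array(m['hand_eye'])
    else:
        d=np.array([x/f,y/f,1]); T=np.array(m['world_from_camera'])
    d=T[:3,:3]@d; return T[:3,3],d/np.linalg.norm(d)
def atz(cam,u,v,z,obs=None):
    o,d=ray(cam,u,v,obs); return o+d*(z-o[2])/d[2]
def proj(cam,p,obs=None):
    m=vision.camera_model(cam); f=192/np.tan(np.radians(m['fov_y'])/2)
    if cam=='wrist':
        o=obs or bot.get_obs(); T=np.eye(4); T[:3,:3]=R.from_quat(o['tool_rot']).as_matrix(); T[:3,3]=o['eef_pos']; T=T@np.array(m['hand_eye'])
    else: T=np.array(m['world_from_camera'])
    q=(np.linalg.inv(T)@np.append(p,1))[:3]
    if cam=='wrist':
        r=np.hypot(q[0],q[1]); t=np.arctan2(r,q[2]); return np.array([m['cx']+f*t*q[0]/r,m['cy']+f*t*q[1]/r])
    return np.array([m['cx']+f*q[0]/q[2],m['cy']+f*q[1]/q[2]])
def tri(obsv):
    A=np.zeros((3,3));b=np.zeros(3)
    for o,d in obsv:
        P=np.eye(3)-np.outer(d,d);A+=P;b+=P@o
    x=np.linalg.solve(A,b); return x,[np.linalg.norm((np.eye(3)-np.outer(d,d))@(x-o)) for o,d in obsv]
E
python3 - <<'E'
from h import *
ims={c:vision.camera(c) for c in('scene','side','wrist')}
for c,i in ims.items(): cv2.imwrite(f'pics/{c}0.png',i[:,:,::-1])
for c in('scene','side'):
    print(c,np.round(vision.camera_model(c)['world_from_camera'],3).tolist())
    for t in('rod','gauge','rod_rest','pointer','weight_50','vial_2'):
        print(t,[(round(b['conf'],2),np.round(b['rect']).astype(int).tolist()) for b in boxes_of(c,t)][:4])
print(bot.get_obs())
cv2.imwrite('pics/a.png',np.hstack([cv2.resize(ims[c],(400,300)) for c in('scene','side')])[:,:,::-1])
E
```

```text
pics
scene [[-0.868, -0.244, 0.432, 0.1], [-0.496, 0.465, -0.734, 0.742], [-0.022, -0.851, -0.524, 0.643], [0.0, 0.0, 0.0, 1.0]]
rod [(0.83, [257, 177, 9, 42]), (0.55, [334, 167, 7, 30]), (0.5, [243, 274, 11, 41]), (0.42, [187, 251, 29, 27])]
gauge [(0.6, [195, 262, 59, 83])]
rod_rest [(0.64, [258, 203, 28, 24])]
pointer [(0.94, [186, 251, 26, 30])]
weight_50 [(0.49, [243, 223, 11, 11])]
vial_2 [(0.8, [230, 211, 14, 17]), (0.37, [193, 261, 61, 86])]
side [[-0.667, -0.39, 0.635, -0.249], [-0.745, 0.363, -0.56, 0.687], [-0.012, -0.846, -0.533, 0.804], [0.0, 0.0, 0.0, 1.0]]
rod [(0.65, [357, 195, 9, 26]), (0.6, [271, 193, 10, 34]), (0.54, [217, 278, 6, 32])]
gauge [(0.29, [249, 232, 6, 7])]
rod_rest [(0.71, [271, 219, 18, 20])]
pointer [(0.53, [175, 244, 32, 21])]
weight_50 [(0.44, [249, 230, 9, 10])]
vial_2 [(0.73, [240, 219, 15, 25])]
{'clock': 0.75, 'joint_pos': array([-1.14998573e+00,  2.40547710e-01,  5.04203967e-03,  1.33521420e+00,
        5.42434032e-06,  1.57081154e+00]), 'joint_vel': array([ 6.31903337e-04, -9.74483354e-04, -8.85788833e-04, -7.01070684e-05,
        8.25233673e-04, -5.09152629e-04]), 'tau': array([-1.64326952e-04, -3.72119308e+01,  2.52665269e+01,  7.77798650e-04,
       -5.48541436e-05,  2.31591173e-05]), 'eef_pos': array([ 0.20425776, -0.45639185,  0.23134869]), 'tool_rot': array([9.77947934e-01, 2.08848839e-01, 1.06363919e-05, 3.68165114e-05]), 'ft_force': array([0.33959611, 0.67471803, 0.08868821]), 'ft_torque': array([ 0.04324772, -0.00571647,  0.07784473]), 'grasp_force': 0.0, 'grip_width': 0.08538243922483357}
```

View pics/scene0.png

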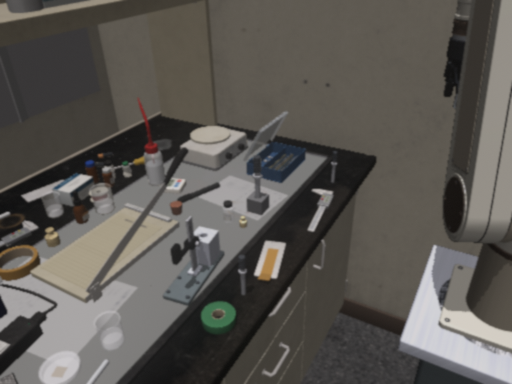

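View pics/side0.png

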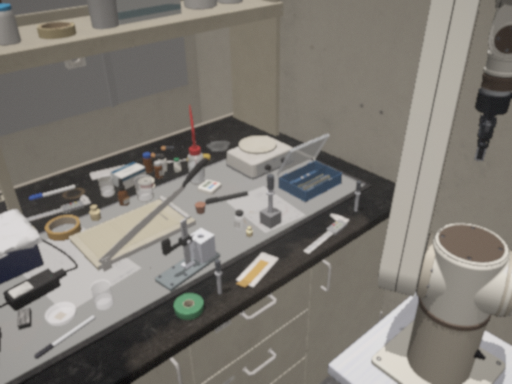

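Candidates for the rod: one standing in the grey rest (scene 257,177; side 271,193) and two standing free at (334,167) and (243,274) in the scene view. The description says "in the rest", so I pick the first and will check it in a close crop.

Run:
```python
from h import *
for n,a,b in(('rest',(258,203),(271,219)),('rod',(257,177),(271,193)),('rodB',(334,167),(357,195)),('rodC',(243,274),(217,278)),('wt',(243,223),(249,230)),('vial',(229,211),(240,219)),('tab',(176,253),(168,245)),('ruletop',(190,219),(185,223)),('rodtop',(257,157),(270,168))):
    x,r=tri([ray('scene',*a),ray('side',*b)]); print(n,x.round(3),np.round(r,4))
s=cv2.imread('pics/scene0.png');d=cv2.imread('pics/side0.png')
A=cv2.resize(s[150:310,155:275],(390,520),interpolation=cv2.INTER_CUBIC);B=cv2.resize(d[150:310,155:275],(390,520),interpolation=cv2.INTER_CUBIC)
cv2.imwrite('pics/crop1.png',np.hstack([A,B]))
```

```text
rest [ 0.579 -0.082  0.027] [0.0028 0.0028]
rod [ 0.584 -0.086  0.106] [0.0006 0.0006]
rodB [ 0.461 -0.314  0.058] [0.0014 0.0014]
rodC [0.449 0.207 0.065] [0.0029 0.0029]
wt [0.575 0.004 0.026] [0.0034 0.0034]
vial [0.617 0.    0.043] [0.0005 0.0005]
tab [0.572 0.255 0.11 ] [0.0013 0.0013]
ruletop [0.57  0.203 0.154] [0.0029 0.0029]
rodtop [ 0.582 -0.082  0.176] [0.0103 0.0103]
```

View pics/crop1.png

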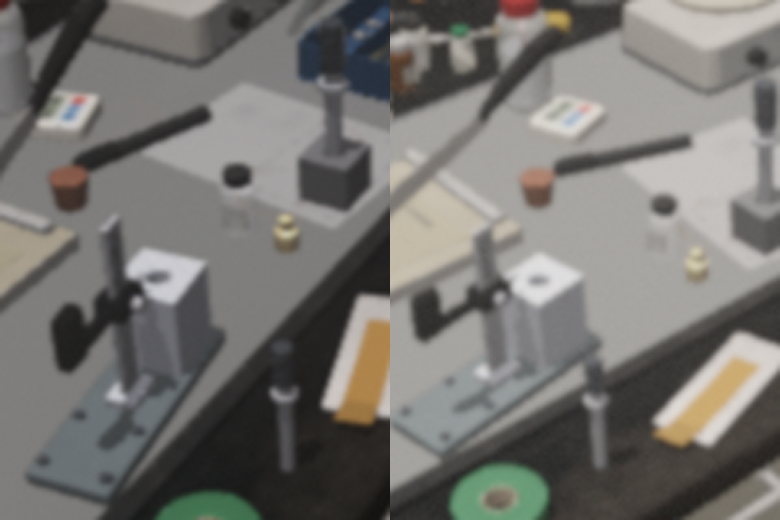

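The crop confirms it: the rod in the rest has the dark grip and the thin collar, and the weight and vial stand between rest and gauge. The well mouth is at crop (158,277) in the scene half and (538,280) in the side half.

Run:
```python
from h import *
def P(x,y): return (155+x/3.25,150+y/3.25)
print('well',tri([ray('scene',*P(158,277)),ray('side',*P(148,280))]), atz('scene',*P(158,277),.075),atz('side',*P(148,280),.075))
# rule top centre z .150
print('rule',atz('scene',*P(110,224),.15),atz('side',*P(94,231),.15),tri([ray('scene',*P(110,224)),ray('side',*P(94,231))]))
# tab top centre
print('tab',tri([ray('scene',*P(68,315)),ray('side',*P(36,293))]))
# base corners z .012: scene left(30,476),bottom(110,494), right(224,335)
for q in((30,476),(110,494),(224,335)): print(atz('scene',*P(*q),.012))
for q in((0,400),(55,448),(210,338)): print(atz('side',*P(*q),.012))
# rod/rest
print('resttop',atz('scene',*P(336,155),.04),atz('side',*P(375,200),.04)) 
print('rodtop',atz('scene',*P(331,25),.156),atz('side',*P(377,85),.156))
```

```text
well (array([0.57534973, 0.16035316, 0.08759767]), [np.float64(9.416443836591791e-05), np.float64(9.416443836584348e-05)]) [0.58601888 0.14727691 0.075     ] [0.58997689 0.15099664 0.075     ]
rule [0.5800021  0.19544244 0.15      ] [0.57929576 0.19993632 0.15      ] (array([0.57251973, 0.20382829, 0.15646887]), [np.float64(0.0009549945876296606), np.float64(0.0009549945876295983)])
tab (array([0.56121209, 0.26313065, 0.13458992]), [np.float64(0.0010727639538180675), np.float64(0.001072763953818029)])
[0.59001277 0.28757701 0.012     ]
[0.53654057 0.27591319 0.012     ]
[0.55888238 0.11474903 0.012     ]
[0.61439067 0.27808839 0.012     ]
[0.54068286 0.27642575 0.012     ]
[0.56519185 0.11387457 0.012     ]
resttop [ 0.58412854 -0.0916558   0.04      ] [ 0.59058531 -0.09007107  0.04      ]
rodtop [ 0.58710605 -0.09356198  0.156     ] [ 0.58885705 -0.09088716  0.156     ]
```

send_rows(motion="-1 5 -1.8 0 -0.13; -1 10 -3.5 0 -0.26; -1 15 -5.3 0 -0.39; -1 20 -7.1 0 -0.52; -1 25 -8.8 0 -0.65")

```text
clock: 1.25
eef_pos: [0.3866, -0.2828, 0.2316]
tool_rot: [0.859, 0.512, 0.0, 0.0]
ft_force: [0.3, -0.4, -0.5]
grip_width: 0.0853
grasp_force: 0.0
```

```bash
cat >> h.py <<'E'
def go(p,az=None):
    """print shift (cm) in tool axes and twist to put TCP at p with tool x azimuth az (deg)"""
    o=bot.get_obs(); M=R.from_quat(o['tool_rot']).as_matrix()
    d=M.T@(np.array(p)-o['eef_pos'])*100
    a=np.degrees(np.arctan2(M[1,0],M[0,0])); tw=None if az is None else -np.radians((az-a+180)%360-180)
    print('t',round(o['clock'],2),'pos',o['eef_pos'].round(4),'az',round(a,1),'shift cm',d.round(2),'twist',tw,'F',o['ft_force'].round(1),'w',round(o['grip_width'],4),'tilt',M[:,2].round(3))
E
python3 -c "
from h import *
go([.588,-.091,.2],99)"
```

```text
t 1.25 pos [ 0.3866 -0.2828  0.2316] az 61.6 shift cm [26.44  8.61  3.16] twist -0.6521624323486698 F [ 0.3 -0.4 -0.5] w 0.0853 tilt [ 0.001 -0.001 -1.   ]
```

send_rows(motion="-1 4.8 1.6 0 -0.13; -1 9.6 3.1 0 -0.26; -1 14.4 4.7 0 -0.39; -1 19.2 6.2 0 -0.52; -1 24 7.8 0 -0.65")

```text
clock: 1.75
eef_pos: [0.5686, -0.1109, 0.2314]
tool_rot: [0.65, 0.76, 0.0, 0.0]
ft_force: [0.9, 0.4, 1.0]
grip_width: 0.0855
grasp_force: 0.0
```

send_rows(motion="-1 0 0 0 0; -1 0 0 0 0")

```text
clock: 1.95
eef_pos: [0.5677, -0.1114, 0.2305]
tool_rot: [0.651, 0.759, -0.0, -0.0]
ft_force: [0.4, -1.0, -0.5]
grip_width: 0.0852
grasp_force: 0.0
```

Run:
```python
from h import *
go([.588,-.091,.2],99)
o=bot.get_obs();i=vision.camera('wrist');cv2.imwrite('pics/w1.png',i[:,:,::-1])
print({k:(v if not hasattr(v,'round') else v.round(3)) for k,v in vision.camera_model('wrist').items()})
for t in('rod','rod_rest','gauge'): print(t,[(round(b['conf'],2),np.round(b['rect'],1).tolist()) for b in boxes_of('wrist',t)][:3])
for p in([.588,-.091,.156],[.588,-.091,.04],[.588,.149,.075],[.58,.198,.15]): print(p,proj('wrist',p,o))
```

```text
t 1.95 pos [ 0.5677 -0.1114  0.2305] az 98.7 shift cm [1.71 2.32 3.05] twist -0.00515653685181785 F [ 0.4 -1.  -0.5] w 0.0852 tilt [-0.001 -0.    -1.   ]
{'fov_y': 65.70646984690485, 'cx': 253.06284330546978, 'cy': 189.7962700929098, 'hand_eye': array([[-0.   , -0.946, -0.323,  0.084],
       [ 1.   , -0.   ,  0.001, -0.001],
       [-0.001, -0.323,  0.946, -0.143],
       [ 0.   ,  0.   ,  0.   ,  1.   ]])}
rod [(0.88, [277.9, 160.4, 30.6, 43.2])]
rod_rest [(0.58, [273.0, 140.4, 39.6, 45.5])]
gauge []
[0.588, -0.091, 0.156] [285.05075689 180.23816069]
[0.588, -0.091, 0.04] [274.64354191 150.62178086]
[0.588, 0.149, 0.075] [311.94998289 -59.51574603]
[0.58, 0.198, 0.15] [ 322.81588501 -134.55972424]
```

View pics/w1.png

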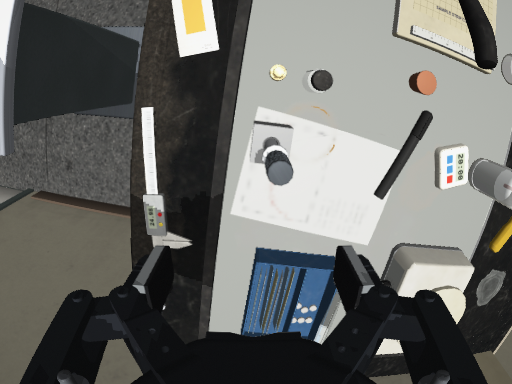

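The wrist view shows the rod's grip top at about (280,172), its collar behind it, and the rest at (273,140). The weight (278,72) and vial (320,80) are well clear.

Run:
```python
from h import *
i=cv2.imread('pics/w1.png')
g=cv2.cvtColor(i,cv2.COLOR_BGR2GRAY)[120:200,235:315]
c=cv2.resize(g,None,fx=6,fy=6,interpolation=cv2.INTER_CUBIC);cv2.imwrite('pics/c2.png',c)
for q in((280,172),(279.5,171)): print(atz('wrist',*q,.156))
p=atz('wrist',280,172,.156); go([p[0],p[1],.119],99)
```

```text
[ 0.58209051 -0.08781722  0.156     ]
[ 0.58157419 -0.08709402  0.156     ]
t 2.15 pos [ 0.5664 -0.1138  0.2316] az 98.5 shift cm [ 2.34  1.93 11.26] twist -0.009405157329824044 F [ 0.4 -0.1 -0.7] w 0.0859 tilt [-0. -0. -1.]
```

View pics/c2.png

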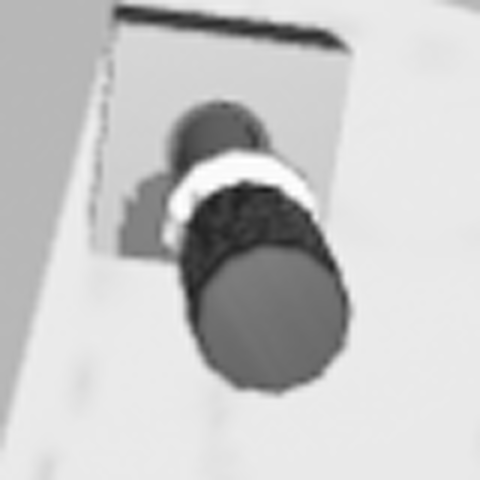

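send_rows(motion="-1 1.2 0.9 0 0; -1 2.3 1.9 0 0; -1 2.3 1.9 3 0; -1 2.3 1.9 5 0; -1 2.3 1.9 5 0")

```text
clock: 2.65
eef_pos: [0.5809, -0.0858, 0.1781]
tool_rot: [0.652, 0.758, -0.002, -0.003]
ft_force: [-0.4, -0.3, -0.6]
grip_width: 0.0852
grasp_force: 0.0
```

```bash
cat >> h.py <<'E'
def avg(n=3,cam='wrist'):
    """n pictures, averaged obs"""
    O=[];I=None
    for k in range(n):
        O.append(bot.get_obs()); I=vision.camera(cam)
    o=dict(O[-1]); o['eef_pos']=np.mean([q['eef_pos'] for q in O],0); print('std',np.std([q['eef_pos'] for q in O],0).round(4),'mean',o['eef_pos'].round(4)); return o,I
E
python3 - <<'E'
from h import *
o,i=avg();cv2.imwrite('pics/w2.png',i[:,:,::-1])
print([(round(b['conf'],2),np.round(b['rect'],1).tolist()) for b in boxes_of('wrist','rod')][:3])
print(proj('wrist',[.582,-.088,.156],o))
g=cv2.cvtColor(i,cv2.COLOR_RGB2GRAY)
x,y=map(int,proj('wrist',[.582,-.088,.156],o))
cv2.imwrite('pics/c3.png',cv2.resize(g[y-60:y+60,x-60:x+60],None,fx=4,fy=4)); print(x-60,y-60)
go([.582,-.088,.116],99)
E
```

```text
std [0.0008 0.0003 0.0014] mean [ 0.5819 -0.0861  0.1799]
[(0.77, [255.2, 207.3, 32.0, 75.4]), (0.24, [262.6, 89.6, 20.6, 21.7])]
[254.83413517 232.73100364]
194 172
t 2.85 pos [ 0.5837 -0.0869  0.1828] az 98.6 shift cm [-0.08 -0.2   6.68] twist -0.006973713431003452 F [-0.1 -0.1  0.5] w 0.0855 tilt [ 0.003 -0.    -1.   ]
```

View pics/c3.png

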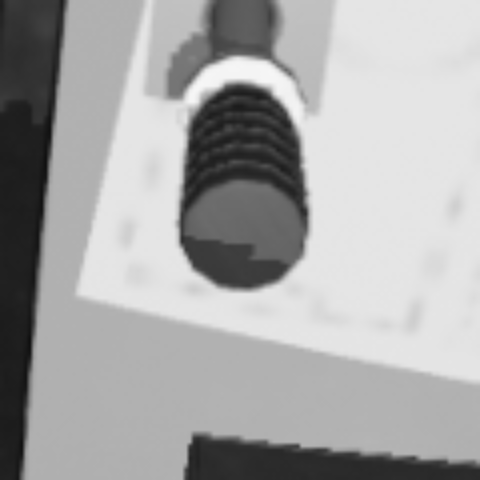

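The grip top is at about (255,230.5), predicted (254.8,232.7), so it lines up. Next: descend and close.

send_rows(motion="-1 0 0 3 0; -1 0 0 6.4 0; -1 0 0 6.4 0; 1 0 0 6.4 0; 1 0 0 6.4 0")

```text
clock: 3.35
eef_pos: [0.5844, -0.0873, 0.1199]
tool_rot: [0.652, 0.758, 0.001, 0.002]
ft_force: [0.2, -0.8, -0.6]
grip_width: 0.0589
grasp_force: 0.0
```

send_rows(motion="1 0 0 0 0; 1 0 0 0 0; 1 0 0 0 0; 1 0 0 0 0; 1 0 0 0 0")

```text
clock: 3.85
eef_pos: [0.5835, -0.0871, 0.1187]
tool_rot: [0.652, 0.758, 0.001, 0.001]
ft_force: [-1.0, 0.2, 5.7]
grip_width: 0.0186
grasp_force: 58.3
```

send_rows(motion="1 0 0 -2 0; 1 0 0 -5 0; 1 0 0 -8 0; 1 0 0 -11 0; 1 0 0 -11 0")

```text
clock: 4.35
eef_pos: [0.585, -0.0874, 0.232]
tool_rot: [0.652, 0.758, 0.002, 0.004]
ft_force: [0.7, 0.0, -1.6]
grip_width: 0.0187
grasp_force: 59.2
```

send_rows(motion="1 3 -0.2 0 0; 1 7 -0.6 0 0; 1 11 -0.9 0 0; 1 15 -1.2 0 0; 1 15 -1.2 0 0")

```text
clock: 4.85
eef_pos: [0.5464, 0.0637, 0.2258]
tool_rot: [0.65, 0.76, -0.0, -0.002]
ft_force: [0.8, -0.7, -0.2]
grip_width: 0.0188
grasp_force: 59.2
```

Run:
```python
from h import *
o,i=avg();cv2.imwrite('pics/w3.png',i[:,:,::-1])
for t in('gauge','pointer','rod'): print(t,[(round(b['conf'],2),np.round(b['rect'],1).tolist()) for b in boxes_of('wrist',t)][:3])
for p in([.588,.149,.075],[.58,.198,.15]): print(p,proj('wrist',p,o))
go([.588,.149,.2],99)
import pickle;pickle.dump(o,open('o3.pkl','wb'))
```

```text
std [0.0005 0.0014 0.0001] mean [0.547  0.0619 0.2259]
gauge [(0.56, [299.0, 60.6, 60.2, 118.8])]
pointer [(0.89, [305.1, 31.6, 34.5, 63.1])]
rod [(0.66, [254.6, 245.6, 43.5, 134.9]), (0.66, [187.9, 33.1, 28.8, 30.8])]
[0.588, 0.149, 0.075] [309.27684886  96.85045374]
[0.58, 0.198, 0.15] [327.8593761   33.68253435]
t 5.15 pos [0.5484 0.0583 0.2268] az 98.5 shift cm [8.38 5.25 2.67] twist -0.008858515925810042 F [-0.9 -0.  -0.3] w 0.0184 tilt [-0.001 -0.    -1.   ]
```

View pics/w3.png

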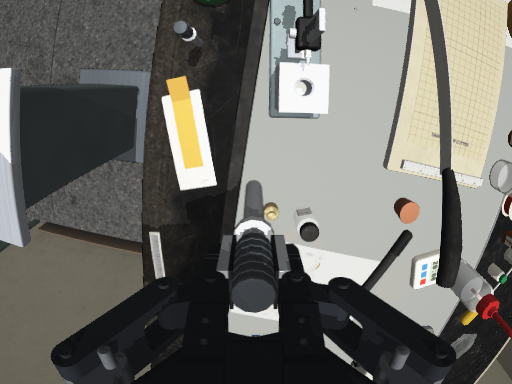

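The wrist view shows the well mouth at (303,89) in the block top, whose corners are about (279,64) to (329,114). The rod foot is at about (254,183). The block edges run parallel to the image, so the tool yaw matches the gauge.

Run:
```python
from h import *
import pickle;o=pickle.load(open('o3.pkl','rb'))
i=cv2.imread('pics/w3.png');g=cv2.cvtColor(i,cv2.COLOR_BGR2GRAY)
roi=g[55:125,270:340]; m=(roi>200).astype(np.uint8)
n,l,s,c=cv2.connectedComponentsWithStats(m);k=1+np.argmax(s[1:,4]);cs,_=cv2.findContours((l==k).astype(np.uint8),cv2.RETR_EXTERNAL,cv2.CHAIN_APPROX_NONE)
r=cv2.minAreaRect(cs[0]);print('block',np.array(r[0])+[270,55],r[1:],s[k])
box=cv2.boxPoints(r)+[270,55]
W=np.array([atz('wrist',*b,.075,o) for b in box]);print(W.round(4),'centre',W.mean(0))
e=W-np.roll(W,1,0);print('edge az',np.degrees(np.arctan2(e[:,1],e[:,0])).round(1),np.linalg.norm(e,axis=1))
print('mouth',atz('wrist',303,89,.075,o))
c=W.mean(0);M=R.from_quat(o['tool_rot']).as_matrix();print('shift from avg pose',M.T@(c-o['eef_pos'])*100)
print('foot proj if rod on axis', proj('wrist',o['eef_pos']+M@[0,0,.108],o))
```

```text
block [304.  84.] ((58.0, 50.0), 90.0) [   9    0   51   59 2422]
[[0.5519 0.1847 0.075 ]
 [0.6005 0.1948 0.075 ]
 [0.6108 0.1369 0.075 ]
 [0.5611 0.1278 0.075 ]] centre [0.58107204 0.16105361 0.075     ]
edge az [  99.2   11.7  -79.9 -169.6] [0.05770146 0.04965422 0.05877887 0.05051442]
mouth [0.58048609 0.1555328  0.075     ]
shift from avg pose [ 9.29136477  4.9057205  15.07604261]
foot proj if rod on axis [254.46169116 187.61704233]
```

send_rows(motion="1 3 1.6 0 0; 1 6 3.2 0 0; 1 8.7 4.8 0 0; 1 8.7 4.8 1.5 0; 1 8.7 4.8 2.5 0")

```text
clock: 5.65
eef_pos: [0.5831, 0.1524, 0.201]
tool_rot: [0.652, 0.758, -0.0, -0.0]
ft_force: [-0.2, -0.5, -1.2]
grip_width: 0.0185
grasp_force: 59.2
```

send_rows(motion="1 0 0 0 0; 1 0 0 0 0")

```text
clock: 5.85
eef_pos: [0.5826, 0.1514, 0.202]
tool_rot: [0.653, 0.758, -0.001, -0.0]
ft_force: [0.3, -0.5, -0.5]
grip_width: 0.0187
grasp_force: 59.2
```

Run:
```python
from h import *
o,i=avg();s=vision.camera('scene');d=vision.camera('side')
for n,m in(('w4',i),('s4',s),('d4',d)): cv2.imwrite(f'pics/{n}.png',m[:,:,::-1])
M=R.from_quat(o['tool_rot']).as_matrix();f=o['eef_pos']+M@[0,0,.108]
w=np.array([.581,.1555,.075])
A=[]
for c,m in(('wrist',i),('scene',s),('side',d)):
    a=proj(c,f,o);b=proj(c,w,o);print(c,'foot',a,'well',b)
    x,y=b.astype(int);h=40 if c=='wrist' else 20
    A.append(cv2.resize(m[y-h-h//2:y+h//2,x-h:x+h][:, :],(260*1,260),interpolation=cv2.INTER_CUBIC)); print('origin',x-h,y-h-h//2,'scale',260/(2*h))
cv2.imwrite('pics/c5.png',np.hstack(A)[:,:,::-1]); go([.581,.1555,.18],100)
```

```text
std [0.0002 0.0002 0.0004] mean [0.5829 0.1516 0.2026]
wrist foot [254.45982128 187.61754018] well [252.84227033 176.98327295]
origin 212 116 scale 3.25
scene foot [202.79119972 229.408804  ] well [203.28624041 237.91286003]
origin 183 207 scale 6.5
side foot [201.35639375 231.1653964 ] well [201.18029959 238.45570089]
origin 181 208 scale 6.5
t 6.1 pos [0.5832 0.1523 0.2032] az 98.6 shift cm [ 0.35 -0.17  2.32] twist -0.025263898917163873 F [-0.3 -0.7 -2.1] w 0.0186 tilt [ 0.001  0.    -1.   ]
```

View pics/c5.png

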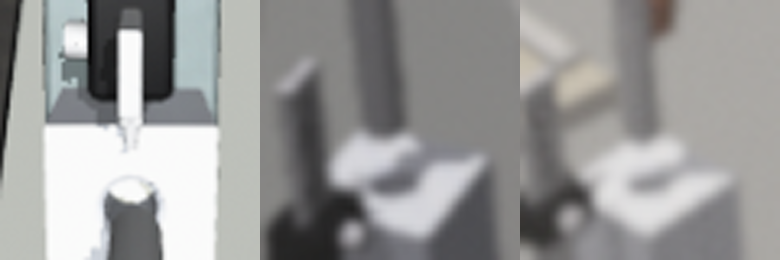

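Run:
```python
from h import *
i=cv2.cvtColor(cv2.imread('pics/w4.png'),cv2.COLOR_BGR2GRAY)
o=bot.get_obs();o['eef_pos']=np.array([.5829,.1516,.2026]);M=R.from_quat(o['tool_rot']).as_matrix();f=o['eef_pos']+M@[0,0,.108]
print('foot far edge',proj('wrist',f+M@[.007,0,0],o),'chamf',proj('wrist',f+M@[.006,0,0],o),'L/R',proj('wrist',f+M@[0,.007,0],o),proj('wrist',f-M@[0,.007,0],o))
for dx in(0,.002,.004,.006):
    w=f+M@[dx,0,0];w[2]=.075;print(dx,'mouth far',proj('wrist',w+M@[.008,0,0],o),'block far',proj('wrist',w+M@[.024,0,0],o),'ctr',proj('wrist',w,o))
print('cols 240-266, rows 150-200');print(i[150:202:2,238:270:2])
for r in(160,166,180,190,200): print(r,i[r,215:295:2])
```

```text
foot far edge [254.47098076 180.09416509] chamf [254.46941223 181.17631677] L/R [262.32142509 187.61641733] [246.59604197 187.61967919]
0 mouth far [254.33597684 173.03684619] block far [254.354932  156.4973282] ctr [254.32576644 181.12449378]
0.002 mouth far [254.33845445 170.99497885] block far [254.35714928 154.39877359] ctr [254.32835899 179.11466603]
0.004 mouth far [254.34090171 168.9454657 ] block far [254.35933125 152.29390479] ctr [254.33092376 177.09662177]
0.006 mouth far [254.34331799 166.88845958] block far [254.36147731 150.18290519] ctr [254.33346011 175.07049757]
cols 240-266, rows 150-200
[[128 128 100 100 100 169 250 249 243 100 127 128 129 129 130 128]
 [127 128 100 100 100 133 232 232 238 111 126 128 128 128 129 129]
 [203 205 156 156 200 162 232 237 233 175 179 179 179 179 179 179]
 [250 250 251 243 251 221 208 240 224 251 251 250 250 251 251 251]
 [250 251 250 250 251 244 191 240 237 251 250 251 250 251 250 251]
 [251 251 250 250 250 250 214 239 239 251 251 250 251 250 251 251]
 [251 251 251 250 250 247 218 247 248 251 250 250 250 250 251 251]
 [250 251 251 251 
[... 1395 characters left out ...]
89 189 190
 189 190 190 189]
166 [190 190 189 190 190 216 251 251 251 251 250 251 251 250 251 251 250 251
 250 250 250 250 251 250 251 250 251 250 251 251 250 251 202 189 190 190
 189 190 190 190]
180 [190 190 190 190 190 199 251 250 251 250 251 250 251 248 218 105  97  97
  96  99 102 107  92 223 247 250 251 251 250 251 251 248 190 190 190 190
 190 190 190 190]
190 [190 190 190 190 190 190 251 250 251 251 250 251 251 251 218 153  83  92
  97 100 101 101  97 145 251 251 251 250 250 250 251 242 189 190 189 190
 190 190 189 190]
200 [190 189 190 190 190 189 247 250 250 210 213 212 213 216 215  78  91  95
  98 102 103 103  99  91 234 251 251 250 250 250 251 237 189 190 190 189
 190 190 189 190]
```

send_rows(motion="1 0.2 -0.1 0 0; 1 0.2 -0.1 0.8 0; 1 0.2 -0.1 1.6 0; 1 0.2 -0.1 2.0 0; 1 0.2 -0.1 2.2 0")

```text
clock: 6.6
eef_pos: [0.5815, 0.154, 0.1796]
tool_rot: [0.652, 0.758, -0.001, 0.0]
ft_force: [0.6, -1.7, -0.2]
grip_width: 0.0187
grasp_force: 59.2
```

send_rows(motion="1 0 0 0.15 0; 1 0 0 0.3 0; 1 0 0 0.45 0")

```text
clock: 6.9
eef_pos: [0.5816, 0.1542, 0.1756]
tool_rot: [0.652, 0.758, -0.0, 0.0]
ft_force: [0.1, -1.8, -0.2]
grip_width: 0.0184
grasp_force: 59.2
```

send_rows(motion="1 -0.05 0 0.3 0; 1 -0.05 0 0.6 0; 1 -0.05 0 0.9 0; 1 -0.05 0 1.1 0; 1 -0.05 0 1.1 0")

```text
clock: 7.4
eef_pos: [0.5815, 0.1539, 0.1642]
tool_rot: [0.652, 0.758, -0.0, -0.0]
ft_force: [1.1, -2.5, -2.3]
grip_width: 0.0185
grasp_force: 59.1
```

send_rows(motion="1 0 0 0.15 0; 1 0 0 0.3 0; 1 0 0 0.45 0; 1 0 0 0.6 0")

```text
clock: 7.8
eef_pos: [0.5816, 0.154, 0.1588]
tool_rot: [0.652, 0.758, -0.0, 0.0]
ft_force: [0.4, -2.3, 0.8]
grip_width: 0.0184
grasp_force: 59.1
```

send_rows(motion="1 0 0 0.15 0; 1 0 0 0.3 0; 1 0 0 0.45 0; 1 0 0 0.6 0")

```text
clock: 8.2
eef_pos: [0.5816, 0.154, 0.1527]
tool_rot: [0.652, 0.758, -0.0, 0.0]
ft_force: [0.4, -3.5, 0.7]
grip_width: 0.019
grasp_force: 59.1
```

send_rows(motion="1 0 0 0.12 0; 1 0 0 0.24 0; 1 0 0 0.36 0")

```text
clock: 8.5
eef_pos: [0.5818, 0.154, 0.1505]
tool_rot: [0.652, 0.758, 0.001, 0.0]
ft_force: [-1.9, -3.4, 7.7]
grip_width: 0.0183
grasp_force: 60.0
```

send_rows(motion="1 -0.05 0 0.15 0; 1 -0.05 0 0.3 0; 1 -0.05 0 0.45 0; 1 -0.05 0 0.6 0; 1 -0.05 0 0.7 0")

```text
clock: 9.0
eef_pos: [0.5818, 0.1537, 0.1436]
tool_rot: [0.652, 0.758, 0.001, 0.0]
ft_force: [-1.9, -2.7, 6.7]
grip_width: 0.0183
grasp_force: 60.0
```

send_rows(motion="1 0 0 0.1 0; 1 0 0 0.2 0; 1 0 0 0.3 0; 1 0 0 0.4 0")

```text
clock: 9.4
eef_pos: [0.5819, 0.1537, 0.1397]
tool_rot: [0.652, 0.758, 0.001, 0.0]
ft_force: [-0.6, -3.0, 7.6]
grip_width: 0.0183
grasp_force: 60.0
```

send_rows(motion="1 0 0 0.07 0; 1 0 0 0.14 0; 1 0 0 0.2 0")

```text
clock: 9.7
eef_pos: [0.5819, 0.1537, 0.1377]
tool_rot: [0.652, 0.758, 0.001, 0.0]
ft_force: [-1.5, -2.5, 7.2]
grip_width: 0.0189
grasp_force: 60.0
```

send_rows(motion="1 0 0 0.07 0; 1 0 0 0.14 0; 1 0 0 0.14 0")

```text
clock: 10.0
eef_pos: [0.5818, 0.1537, 0.1362]
tool_rot: [0.652, 0.758, 0.001, 0.0]
ft_force: [-1.6, -3.1, 6.6]
grip_width: 0.0185
grasp_force: 60.0
```

send_rows(motion="1 0 0 0.07 0; 1 0 0 0.14 0; 1 0 0 0.14 0")

```text
clock: 10.3
eef_pos: [0.5819, 0.1537, 0.135]
tool_rot: [0.652, 0.758, 0.001, 0.0]
ft_force: [-1.8, -3.0, 7.7]
grip_width: 0.0181
grasp_force: 60.1
```

send_rows(motion="1 0 0 0.06 0; 1 0 0 0.12 0; 1 0 0 0.12 0")

```text
clock: 10.6
eef_pos: [0.582, 0.1537, 0.1345]
tool_rot: [0.652, 0.758, 0.001, 0.001]
ft_force: [-2.7, -3.6, 10.5]
grip_width: 0.0186
grasp_force: 60.5
```

send_rows(motion="1 0 0 0.05 0; 1 0 0 0.1 0; 1 0 0 0.1 0")

```text
clock: 10.9
eef_pos: [0.5821, 0.1537, 0.1341]
tool_rot: [0.652, 0.758, 0.001, 0.001]
ft_force: [-2.9, -3.9, 12.2]
grip_width: 0.0184
grasp_force: 60.8
```

send_rows(motion="1 0 0 0.1 0; 1 0 0 0.2 0; 1 0 0 0.2 0")

```text
clock: 11.2
eef_pos: [0.5823, 0.1537, 0.1331]
tool_rot: [0.652, 0.758, 0.002, 0.001]
ft_force: [-4.1, -3.8, 16.5]
grip_width: 0.0187
grasp_force: 61.4
```

send_rows(motion="1 -0.02 0 0.08 0; 1 -0.02 0 0.15 0; 1 -0.02 0 0.15 0; 1 -0.02 0 0.15 0")

```text
clock: 11.6
eef_pos: [0.5825, 0.1537, 0.1326]
tool_rot: [0.652, 0.758, 0.002, 0.001]
ft_force: [-5.1, -3.8, 21.3]
grip_width: 0.0185
grasp_force: 61.9
```

send_rows(motion="1 0 0 0 0; 1 0 0 0 0; 1 0 0 0 0; 1 0 0 0 0; 1 0 0 0 0")

```text
clock: 12.1
eef_pos: [0.5825, 0.1537, 0.1326]
tool_rot: [0.652, 0.758, 0.002, 0.001]
ft_force: [-5.2, -3.9, 21.0]
grip_width: 0.0189
grasp_force: 61.9
```

send_rows(motion="1 0 0 -0.2 0; 1 0 0 -0.4 0; 1 0 0 -0.6 0; 1 0 0 -0.6 0")

```text
clock: 12.5
eef_pos: [0.5819, 0.1536, 0.1351]
tool_rot: [0.652, 0.758, 0.001, 0.0]
ft_force: [-0.7, -3.0, 7.7]
grip_width: 0.0187
grasp_force: 59.6
```

```bash
python3 -c "
from h import *
o,i=avg();go(o['eef_pos'])"
```

```text
std [0. 0. 0.] mean [0.582  0.1536 0.1351]
t 12.65 pos [0.582  0.1536 0.1351] az 98.6 shift cm [-0. -0. -0.] twist None F [-1.3 -2.5  8.1] w 0.0186 tilt [ 0.001  0.001 -1.   ]
```

send_rows(motion="1 0 0 -0.2 0; 1 0 0 -0.2 0; -1 0 0 -0.2 0; -1 0 0 -0.2 0; -1 0 0 -0.2 0")

```text
clock: 13.15
eef_pos: [0.5814, 0.1539, 0.1352]
tool_rot: [0.652, 0.758, -0.0, -0.001]
ft_force: [-0.3, 0.1, -0.5]
grip_width: 0.0617
grasp_force: 0.0
```

send_rows(motion="-1 0 0 0 0; -1 0 0 0 0; -1 0 0 0 0; -1 0 0 0 0; -1 0 0 0 0")

```text
clock: 13.65
eef_pos: [0.5817, 0.1534, 0.1357]
tool_rot: [0.652, 0.758, 0.0, -0.0]
ft_force: [0.3, -0.4, -0.8]
grip_width: 0.0854
grasp_force: 0.0
```

send_rows(motion="-1 0 0 -1 0; -1 0 0 -3 0; -1 0 0 -6 0; -1 0 0 -8 0; -1 0 0 -8 0")

```text
clock: 14.15
eef_pos: [0.5839, 0.1539, 0.2204]
tool_rot: [0.652, 0.758, 0.003, 0.002]
ft_force: [0.1, -0.5, 0.7]
grip_width: 0.0856
grasp_force: 0.0
```

Run:
```python
from h import *
import pickle
o,i=avg();s=vision.camera('scene');d=vision.camera('side')
for n,m in(('w6',i),('s6',s),('d6',d)): cv2.imwrite(f'pics/{n}.png',m[:,:,::-1])
pickle.dump(o,open('o6.pkl','wb'))
A=cv2.resize(i[0:300,128:400],(399,440));B=cv2.resize(s[150:270,150:260],(400,440),interpolation=cv2.INTER_CUBIC)
cv2.imwrite('pics/c6.png',np.hstack([A,B])[:,:,::-1])
go([.581,.1555,.2],100)
vision.camera('wrist');print([(round(b['conf'],2),np.round(b['rect'],1).tolist()) for b in boxes_of('wrist','pointer')][:2])
```

```text
std [0.0008 0.0002 0.0017] mean [0.5829 0.1537 0.2183]
t 14.4 pos [0.5809 0.1531 0.2143] az 98.6 shift cm [0.23 0.05 1.43] twist -0.02455983979819419 F [ 0.2  0.2 -0.3] w 0.0853 tilt [-0.003 -0.001 -1.   ]
[(0.81, [250.9, 100.4, 33.9, 114.8])]
```

View pics/c6.png

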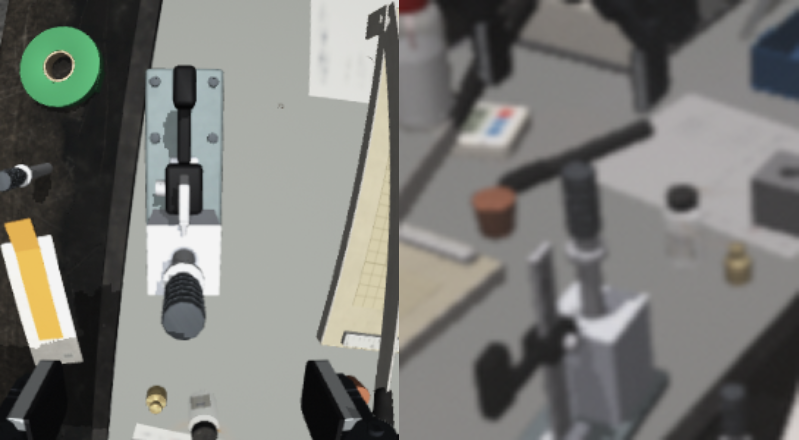

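The rod stands upright in the well, and the weight and vial are untouched. In the wrist view the tab top is at about pixel (253,60), and the pointer arm runs down to the tip near the collar.

Run:
```python
from h import *
import pickle
o=pickle.load(open('o6.pkl','rb'));g=cv2.cvtColor(cv2.imread('pics/w6.png'),cv2.COLOR_BGR2GRAY)
M=R.from_quat(o['tool_rot']).as_matrix()
for q in((253.4,60),(253.4,45),(253.4,74.5)): 
    p=atz('wrist',*q,.122,o);print(p.round(4),'shift',(M.T@(p-o['eef_pos'])*100).round(2))
print('row60',g[60,236:272]);print('col253',g[38:82,253])
for q in(165,185,): print(q,g[q,215:295:2])
for x in(.108,.097,.119): print(proj('wrist',np.array([.5815,.154,.122])+x*M[:,0],o))
```

```text
[0.5658 0.2618 0.122 ] shift [10.95 -0.1   9.63]
[0.5639 0.274  0.122 ] shift [12.18 -0.1   9.63]
[0.5675 0.2502 0.122 ] shift [ 9.78 -0.1   9.63]
row60 [179 182 182 182 182 183 183 183 181 140  27  22  31  39  44  45  47  49
  50  50  49  50  40  27  20  44 181 181 181 180 179 179 177 177 177 178]
col253 [169 169 169 169 170 169 109  22  30  40  42  43  44  45  46  46  47  48
  48  49  49  48  49  49  49  49  49  48  47  48  44  33  23  15   7   6
  14  25  27  27  27  27  36  47]
165 [163 173 172 172 172 172 182 244 244 244 244 244 244 244 244 244 244 244
 244 244 244 244 244 244 244 244 244 244 244 244 244 237 172 172 173 172
 172 172 172 173]
185 [172 172 172 173 172 172 161 244 244 245 244 237 181 187 244 243 242 198
 169 156 178 236 244 243 239 186 244 244 244 244 244 231 172 172 172 172
 172 173 172 173]
[252.71451877  61.20874094]
[252.71615493  74.77902027]
[252.71336265  47.76628018]
```

send_rows(motion="-1 4 0 0 0; -1 8 -0.1 0 0; -1 10.8 -0.1 0 0; -1 10.8 -0.1 4 0; -1 10.8 -0.1 8 0")

```text
clock: 15.0
eef_pos: [0.5651, 0.2618, 0.1355]
tool_rot: [0.651, 0.759, 0.002, 0.001]
ft_force: [1.1, -0.4, -0.7]
grip_width: 0.0852
grasp_force: 0.0
```

send_rows(motion="-1 0 0 2 0; -1 0 0 4 0; -1 0 0 4.2 0; 0.4 0 0 4.2 0; 1 0 0 4.2 0")

```text
clock: 15.5
eef_pos: [0.5654, 0.2603, 0.0949]
tool_rot: [0.652, 0.758, 0.001, 0.0]
ft_force: [0.1, -0.5, 0.2]
grip_width: 0.0593
grasp_force: 0.0
```

send_rows(motion="1 0 0 0 0; 1 0 0 0 0; 1 0 0 0 0; 1 0 0 0 0; 1 0 0 0 0")

```text
clock: 16.0
eef_pos: [0.5661, 0.2604, 0.0948]
tool_rot: [0.652, 0.758, 0.002, 0.001]
ft_force: [5.0, 1.3, 2.4]
grip_width: 0.0113
grasp_force: 59.8
```

send_rows(motion="1 0 0 0.15 0; 1 0 0 0.3 0; 1 0 0 0.3 0")

```text
clock: 16.3
eef_pos: [0.566, 0.2604, 0.0912]
tool_rot: [0.652, 0.758, 0.001, 0.001]
ft_force: [5.5, 1.3, 1.6]
grip_width: 0.0115
grasp_force: 59.8
```

send_rows(motion="1 0 0 0.15 0; 1 0 0 0.3 0; 1 0 0 0.3 0")

```text
clock: 16.6
eef_pos: [0.566, 0.2604, 0.0888]
tool_rot: [0.652, 0.758, 0.002, 0.001]
ft_force: [4.1, 0.6, 4.3]
grip_width: 0.0119
grasp_force: 60.1
```

send_rows(motion="1 0 0 0.1 0; 1 0 0 0.2 0; 1 0 0 0.2 0")

```text
clock: 16.9
eef_pos: [0.5661, 0.2604, 0.0887]
tool_rot: [0.652, 0.758, 0.002, 0.001]
ft_force: [2.2, 0.6, 12.6]
grip_width: 0.0111
grasp_force: 61.3
```

send_rows(motion="1 0 0 0.1 0; 1 0 0 0.2 0; 1 0 0 0.2 0")

```text
clock: 17.2
eef_pos: [0.5663, 0.2605, 0.0885]
tool_rot: [0.652, 0.758, 0.003, 0.002]
ft_force: [-1.5, -1.3, 20.0]
grip_width: 0.0112
grasp_force: 62.4
```

send_rows(motion="1 0 0 -0.8 0; 1 0 0 -1.6 0; 1 0 0 -2.4 0; 1 0 0 -3.2 0; 1 0 0 -3.2 0")

```text
clock: 17.7
eef_pos: [0.5661, 0.2604, 0.1165]
tool_rot: [0.652, 0.758, 0.001, 0.001]
ft_force: [5.7, 0.7, 1.9]
grip_width: 0.0112
grasp_force: 59.7
```

Run:
```python
from h import *
o,i=avg();go([.566,.2604,.1222])
```

```text
std [0.     0.     0.0001] mean [0.5661 0.2604 0.1164]
t 17.85 pos [0.5661 0.2604 0.1163] az 98.6 shift cm [ 0.   -0.   -0.59] twist None F [5.8 1.9 2.3] w 0.011 tilt [ 0.003  0.001 -1.   ]
```

send_rows(motion="1 0 0 -0.2 0; 1 0 0 -0.4 0; 1 0 0 -0.6 0; 1 0 0 -0.6 0; 1 0 0 -0.6 0")

```text
clock: 18.35
eef_pos: [0.566, 0.2604, 0.1213]
tool_rot: [0.652, 0.758, 0.001, 0.001]
ft_force: [7.1, 1.6, -2.2]
grip_width: 0.0115
grasp_force: 59.1
```

Run:
```python
from h import *
o,i=avg();go([.566,.2604,.1222])
```

```text
std [0. 0. 0.] mean [0.566  0.2604 0.1213]
t 18.5 pos [0.566  0.2603 0.1213] az 98.6 shift cm [ 0.01 -0.   -0.09] twist None F [ 7.5  2.2 -1.2] w 0.0117 tilt [ 0.002  0.001 -1.   ]
```

send_rows(motion="1 0 0 -0.1 0; 1 0 0 -0.1 0; -1 0 0 -0.1 0; -1 0 0 -0.1 0; -1 0 0 -0.1 0")

```text
clock: 19.0
eef_pos: [0.5632, 0.2596, 0.1219]
tool_rot: [0.652, 0.758, -0.001, -0.001]
ft_force: [-0.3, -0.3, 0.2]
grip_width: 0.0546
grasp_force: 0.0
```

send_rows(motion="-1 0 0 0 0; -1 0 0 0 0; -1 0 0 0 0; -1 0 0 0 0; -1 0 0 0 0")

```text
clock: 19.5
eef_pos: [0.5645, 0.26, 0.1228]
tool_rot: [0.652, 0.758, -0.0, -0.0]
ft_force: [-0.6, -0.3, 0.5]
grip_width: 0.0854
grasp_force: 0.0
```

send_rows(motion="-1 0 0 -2 0; -1 0 0 -4 0; -1 0 0 -7 0; -1 0 0 -10 0; -1 0 0 -10 0")

```text
clock: 20.0
eef_pos: [0.5669, 0.2611, 0.2282]
tool_rot: [0.652, 0.758, 0.004, 0.002]
ft_force: [0.4, 0.5, 0.4]
grip_width: 0.0857
grasp_force: 0.0
```

send_rows(motion="-1 -3.3 -2.4 0 0; -1 -6.6 -4.8 0 0; -1 -10 -7.2 0 0; -1 -13.4 -9.6 0 0; -1 -16.7 -12 0 0")

```text
clock: 20.5
eef_pos: [0.4696, 0.0755, 0.2222]
tool_rot: [0.652, 0.758, -0.0, -0.0]
ft_force: [-0.3, -1.2, 1.0]
grip_width: 0.0856
grasp_force: 0.0
```

send_rows(motion="-1 0 0 4 0; -1 0 0 8 0; -1 0 0 9.5 0; -1 0 0 9.5 0; -1 0 0 9.5 0")

```text
clock: 21.0
eef_pos: [0.4709, 0.0769, 0.1279]
tool_rot: [0.652, 0.758, -0.0, -0.0]
ft_force: [0.4, 0.1, 0.1]
grip_width: 0.0856
grasp_force: 0.0
```

Run:
```python
from h import *
import pickle
o,i=avg(4);s=vision.camera('scene');d=vision.camera('side')
for n,m in(('w8',i),('s8',s),('d8',d)): cv2.imwrite(f'pics/{n}.png',m[:,:,::-1])
pickle.dump(o,open('o8.pkl','wb'))
w=np.array([.5815,.154,0]);gy=np.array([-.158,.987,0])
for n,p in(('mark',w+[0,0,.1185]),('tip',w+.021*gy+[0,0,.1185]),('top',w+[0,0,.1735]),('mouth',w+[0,0,.075])): print(n,[proj(c,p,o).round(1).tolist() for c in('wrist','scene','side')])
x,y=proj('wrist',w+[0,0,.1185],o).astype(int); x0=max(0,min(x-50,412));y0=max(0,y-60)
print('origin',x0,y0)
cv2.imwrite('pics/c8.png',cv2.resize(i[y0:y0+120,x0:x0+100][:,:,::-1],(500,600),interpolation=cv2.INTER_CUBIC))
```

```text
std [0.0005 0.0001 0.0005] mean [0.4717 0.0771 0.1287]
mark [[450.9, 145.9], [201.7, 221.1], [200.2, 224.0]]
tip [[454.3, 112.1], [197.2, 226.6], [194.1, 227.9]]
top [[513.4, 170.2], [199.4, 199.1], [198.4, 205.2]]
mouth [[417.0, 134.4], [203.5, 237.5], [201.5, 238.1]]
origin 400 85
```

View pics/c8.png

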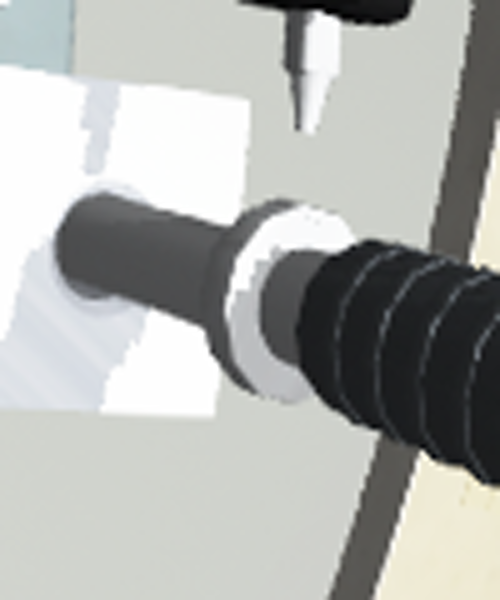

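The tip is at (461.4,111.6) and the collar's left, top and bottom extents are crop 206, 199 and 403. The tip looks slightly high relative to the collar, so I'll fit the geometry to be sure.

```bash
cat > fit.py <<'E'
from h import *
import pickle
from scipy.optimize import least_squares
o=pickle.load(open('o8.pkl','rb'));m=vision.camera_model('wrist')
T0=np.eye(4);T0[:3,:3]=R.from_quat(o['tool_rot']).as_matrix();T0[:3,3]=o['eef_pos'];T0=T0@m['hand_eye'];f=192/np.tan(np.radians(m['fov_y'])/2)
P=lambda x,y:np.array([400+x/5,85+y/5])
yaw=np.radians(98.7-90);gx=np.array([np.cos(yaw),np.sin(yaw),0]);gy=np.array([-np.sin(yaw),np.cos(yaw),0]);Z=np.array([0,0,1.])
def pr(p,q):
    T=T0.copy();T[:3,3]=T0[:3,3]+q[:3];T[:3,:3]=T0[:3,:3]@R.from_rotvec(q[3:6]).as_matrix()
    c=(np.atleast_2d(p)-T[:3,3])@T[:3,:3];r=np.hypot(c[:,0],c[:,1]);t=np.arctan2(r,c[:,2]);return np.c_[m['cx']+f*t*c[:,0]/r,m['cy']+f*t*c[:,1]/r]
w=np.array([.5815,.154,0]);a=np.linspace(0,2*np.pi,361);circ=np.outer(np.cos(a),gx)+np.outer(np.sin(a),gy)
def res(q,full=False):
    zm,zt=q[6:8]
    co=pr([w+.024*gx+.024*gy+.075*Z,w+.024*gx-.024*gy+.075*Z],q)
    lo=pr(w+.012*circ+(zm-.003)*Z,q);hi=pr(w+.012*circ+(zm+.003)*Z,q);al=np.r_[lo,hi]
    mo=pr(w+.007*circ+.075*Z,q)
    tip=pr(w+.021*gy+zt*Z,q)[0]
    e=np.r_[co[0]-P(250,98),co[1]-P(215,416),lo[:,0].min()-P(206,0)[0],al[:,1].min()-P(0,199)[1],al[:,1].max()-P(0,403)[1],hi[:,0].max()-P(358,0)[0],tip-P(307,133)]
    return e if full else np.r_[e/.6,q[:3]/.002,q[3:6]/.015,(q[6]-.1185)/.02,(q[7]-.1185)/.02]
s=least_squares(res,np.r_[np.zeros(6),.1185,.1185],x_scale=np.r_[[.001]*3,[.005]*3,.001,.001])
C=np.linalg.inv(s.jac.T@s.jac);v=np.zeros(8);v[6]=1;v[7]=-1
print('q',s.x.round(4),'mark-tip mm',1e3*(s.x[6]-s.x[7]),'sd',1e3*np.sqrt(v@C@v));print(res(s.x,True).round(2))
E
python3 fit.py
```

```text
q [-0.0018 -0.0022 -0.0018  0.0082 -0.0064  0.0008  0.1179  0.1193] mark-tip mm -1.3619755085987617 sd 0.8186443313033165
[-0.08  0.93  0.38 -1.42 -2.02  0.5  -0.05  1.75 -0.    0.02]
```

```bash
python3 -c "
from h import *
print(workorder.job_done())"
```

```text
the job is handed in; nothing more can be done
None
```

I handed the job in: the disc held at about 21 N for over 0.5 s without moving further, the rod stands free in the well, and by my last image fit the pointer tip is 1.4 ± 0.8 mm above the collar's middle (limit 3 mm); the hand-in returned no verdict.

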